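# Set the slope of the tilting drip plate with a gauge block

### The job

Set the slope of the tilting drip plate with the middle-height one of the three square steel gauge blocks: stand that block upright in the middle of the dark pad on the plate's base, and lower the stiff-hinged plate until its roll rests on the block. Leave the plate lying on the block and let go of everything.

Things in the scene. Friction and masses are not known exactly. Their poses are not given: they have to be found in the camera images.
- gauge_mid_center (a point): centre (half-way up) of the middle-height gauge block: a plain steel block 40 x 40 mm in plan, 40 mm high, 0.18 to 0.35 kg, a small dark dot on its top, loose on the counter; z is up, x and y are square to its sides. Two bystander blocks of the same plan, 20 and 60 mm high, stand near it.
- pad (a point): centre of the dark 50 x 50 mm pad, flush with the top of the tilting plate's fixed base, 15 mm above the counter. The base is an aluminium slab 210 mm (along x) by 135 mm (along y). Axes: z up, x points to the hinge, y runs along the hinge. The hinge axis lies 135 mm from this point along +x and 12 mm above it.
- plate (a joint): angle of the steel plate (150 x 108 x 6 mm) above level, rad; starts at 1.1 to 1.3. The hinge is stiff: the plate stays where it is left; 2 to 8 N down on its free end lowers it. A 16 mm roll runs along y under the free end, axis 140 mm from the hinge axis. With the roll on the 40 mm block it reads 0.26 (0.11 on the 20 mm, 0.41 on the 60 mm one).
- plate_edge (a point): point in the middle of the plate's top face straight over the roll: 140 mm from the hinge axis along the plate and 9 mm off the plane of hinge and roll axes; the plate ends 12 mm further out. Moves with the plate. z is the normal of the top face, which at the start looks steeply away from the pad (to the base's +x); -x points from the hinge to the free end.

How it is judged (in metres and radians):
At the end, for the whole second after the job is handed in: The 40 mm gauge block stands upright on the base with its centre within 16 mm of the pad's centre, and the plate lies on it at 0.22 to 0.29 rad (0.26 is exact) (horizontal distance between gauge_mid_center and pad below 0.016 m and z of gauge_mid_center in the frame of pad between 0.016 and 0.024 m and angle between gauge_mid_center's own z axis and vertical below 0.1 rad and value of joint plate between 0.22 and 0.29 rad); the robot touches nothing.
It also fails if it takes over 54 s, if anything falls off the work surface, if the arm or the gripper's body presses on something with over 40 N, if the wrist force passes 120 N, or if a joint passes its speed limit or range.

### The arm

A 7-joint arm with a two-finger parallel gripper is mounted at the origin on the work surface; the furniture and walls round the work are solid. World frame = base frame: x ahead of the robot, y to its left, z up, the work surface at z = 0. Lengths are in mm, angles in degrees, forces in N, time in s.
With the tool pointing down it reaches from about 400 to 875 mm from the base axis. Payload 6.5 kg.
Tool frame: the origin (TCP) lies between the finger pads; the fingertips stand 25 mm ahead of it and the grasp point (between the pads) lies 6 mm ahead of it; z points along the fingers, y is the direction in which the jaws open and shut (so a half turn about z gives the same grasp; the last joint's range is limited). The gripper opens to 88 mm and grips with 3 to 60 N. Pads are 18 mm wide; open, the fingers measure 123 mm over their backs; the gripper's body (75 mm by 187 mm) begins 45 mm behind the grasp point.
Start: joints at [-71.86, 30.733, -0.252, 88.115, 0.149, 61.152, -4.079], TCP at [242.781, 602.949, 263.716] pointing down, gripper open.
Joint ranges: [-154.64, 154.64], [-21.42, 123.67], [-72.66, 72.17], [13.99, 137.28], [-74.86, 254.86], [10.95, 109.41], [-158.01, 158.01]. Speed limits (degrees/s): [136.94, 136.94, 180, 180, 180, 180, 180].

### API

Orientations are given as a 3x3 rotation matrix whose columns are the frame's x, y, z axes.
In Python, from plant import * gives the robot as it stands.
- The arm moves only by the shell command python3 -m jog 'ROWS' [OPENING]. ROWS is JSON, a list that holds one entry, the list of rows, each a list of 4 numbers: the shift along the tool's x, y, z in cm, then the turn about the tool's z in degrees. In form: [[[x, y, z, turn], ...]]. A call has 1 to 12 rows; each row shifts and turns the pose as measured when the row begins, along the tool's axes as they then stand; what a row does not reach is not made up. A row lasts 1/10 s, in which the tool goes at most 50 mm and 8.59 degrees, less where a joint would pass 70% of its speed; a pose out of reach is approached as far as the arm can. A call is refused whole if a number of a shift passes 5 or a number of a turn 8.59, either way. A call with a gripper value outside its range is refused whole. OPENING is the opening, from -1 (shut) to 1 (fully open), so that 0 is half open, set as the call begins (- or left out, the last holds). The fingers move at their own pace and stop on an object; the grip force is fixed at half the most. Time passes only in rows, so rows that do not move let the fingers close. It gives the time, the measured TCP pose, the force and the opening at its end, in the units of the state.
- get_obs(): the state, without advancing time (a new reading comes with each control period).
- camera(name): name is "side" or "top"; returns a dict with "frame" (420x560x3 uint8, blue, green, red), "range_z" (420x560 float32, mm along the optical axis (not along the pixel's ray), 0 where there is no reading), "mtx" (3x3 intrinsics, pixels), "position" and "attitude" of the camera in the world. Camera axes: x right, y up, looking along -z (the intrinsics and any distortion apply to the point x, -y, -z); pixel columns grow to the right and rows downward; lengths in mm; the calibration is good to about 2 mm. A picture is of the moment at which its call begins.
- close_job(): hands the job in, once; it reports no verdict.
Trained networks look in the newest picture that a camera, given by its name, has taken for a name from the list of things; names that differ only in an ending like _2 or _b are one class to them, and where a whole thing is asked for, a point or a joint stands for the part that bears it (a point fixed in the world has none). Each returns a list of dicts, best first, with "p" (0 to 1); they miss things now and then, are a little off and sometimes report something else, mostly with a low value. They report only what shows in the picture. A call takes as long as a camera call.
- recognise(label, camera): "xy" ([column, row] in pixels, amid what is visible of it).
- silhouettes(label, camera): "pixels" (420x560 bool, what is visible of it) and "xy" ([column, row] in pixels, amid what is visible of it).
- mark_of(label, camera): "xy" ([column, row] in pixels: a listed point, or the origin of a listed thing).
The state is a dict: "t": time; "joint_positions": joint angles; "joint_vel": joint speeds; "joint_torque": joint torques, N m; "position": TCP position; "ee_rot": TCP orientation; "ft_force": force on the tool from outside, world axes, zero at the start; "ft_torque": the same for the moment, N m; "grip_width": opening from 0.0 (shut) to 1.0 (fully open).
Only numpy, scipy, OpenCV 4.12 (cv2) and the standard library are available. Lean on these libraries where they do the work, as an engineer would, in place of code of your own. Each camera call takes 0.05 s, during which the arm holds its last target. There are 200 camera calls.

## Working session

There is one attempt and no reset: what is moved stays moved. The work goes in short steps, Python scripts to look and compute and a shell command to move; the robot and the scene stay as the last step left them, time stands still between calls to the robot, and variables do not carry over. Pictures are saved under pics/ and viewed, about 8 in all and at most 12, crops included, and the job is handed in when it is done.

```bash
mkdir -p pics
cat > h.py <<'E'
from plant import *
import numpy as np, cv2
def w(c,xy,z=None):
    """pixel->world; from range, or on plane height z"""
    M=np.array(c["mtx"]);R=np.array(c["attitude"]);p=np.array(c["position"])
    u,v=xy; d=np.array([(u-M[0,2])/M[0,0],-(v-M[1,2])/M[1,1],-1.])
    if z is None:
        r=c["range_z"][int(round(v)),int(round(u))]
        return p+R@d*r
    d=R@d; return p+d*(z-p[2])/d[2]
def cloud(c):
    M=np.array(c["mtx"]);R=np.array(c["attitude"]);p=np.array(c["position"])
    v,u=np.mgrid[:420,:560]; r=c["range_z"]
    d=np.stack([(u-M[0,2])/M[0,0]*r,-(v-M[1,2])/M[1,1]*r,-r],-1)
    return d@R.T+p
E
python3 - <<'E'
from h import *
np.set_printoptions(precision=1,suppress=True)
o=get_obs();print(o["t"],o["position"],np.round(o["ee_rot"],3).tolist(),o["ft_force"])
ims=[]
for n in("top","side"):
    c=camera(n);ims.append(c["frame"]);print(n,c["position"],np.round(c["attitude"],2).tolist())
    P=cloud(c)
    for l in("gauge_mid_center","pad","plate_edge"):
        for f in (mark_of,):
            for q in f(l,n)[:3]: print(l,round(q["p"],2),np.array(q["xy"]),w(c,q["xy"]))
        for q in silhouettes(l,n)[:3]:
            m=q["pixels"]&(c["range_z"]>0);
            if m.sum(): print("  sil",l,round(q["p"],2),np.array(q["xy"]),m.sum(),np.median(P[m],0),np.percentile(P[m],[3,97],axis=0).ravel())
    cv2.imwrite(f"pics/{n}0.png",c["frame"])
E
```

```text
0.0 [242.5 602.4 262.8] [[-0.928, 0.373, -0.001], [0.373, 0.928, -0.002], [-0.0, -0.002, -1.0]] [ 0.2 -0.  -0.4]
top [382.7 228.7 923.6] [[0.03, 0.99, -0.13], [-1.0, 0.03, 0.03], [0.03, 0.13, 0.99]]
  sil gauge_mid_center 0.59 [244.8 198.7] 386 [528.7 284.1  39.8] [511.4 264.4  -0.  551.8 303.1  43.2]
pad 0.67 [356.7 236.6] [450.6  22.5  16.3]
  sil pad 0.95 [355.1 208.6] 5402 [510.8  35.6  16.3] [409.4 -32.3  12.2 604.2  96.5 164.5]
plate_edge 0.75 [364.4 188.7] [536.1  38.6 154.6]
  sil plate_edge 0.56 [363.1 186.6] 1305 [546.1  34.7 133.4] [518.5 -16.2  40.9 589.4  88.4 168. ]
side [ 376.8 -468.6  565.1] [[0.98, 0.11, -0.15], [-0.19, 0.59, -0.79], [0.01, 0.8, 0.6]]
gauge_mid_center 0.57 [285.7 201.7] [525.5 265.5  28.2]
  sil gauge_mid_center 0.71 [286.7 198.8] 419 [528.6 265.5  31.2] [510.9 262.    1.4 549.7 302.5  40.5]
pad 0.83 [270.  283.4] [450.2  32.3  14.4]
  sil pad 0.57 [302.1 280.2] 7007 [513.3  12.4  14.5] [409.  -39.6   6.7 590.6  89.  160. ]
plate_edge 0.92 [315.5 218.3] [526.7  22.4 165.9]
  sil plate_edge 0.98 [326.3 241.5] 1041 [548.    2.  132.1] [518.4 -21.9  26.9 590.1  85.5 166.2]
```

View pics/top0.png

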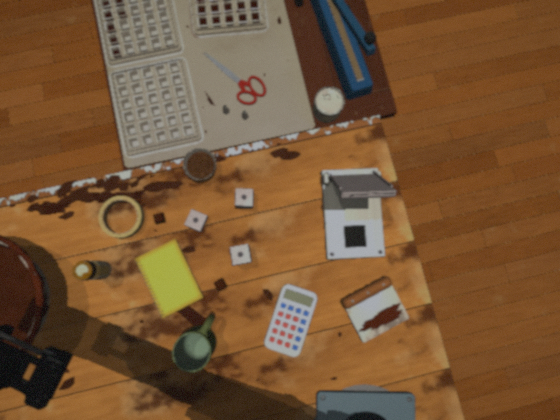

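View pics/side0.png

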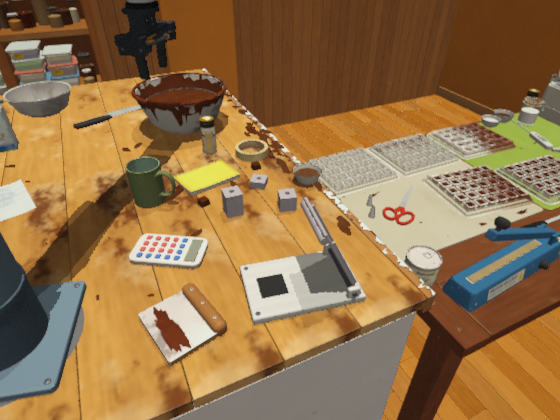

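The top view shows the middle block at (244,198), the short one at (196,221), the tall one at (240,255) and the pad at (355,236). The plate is raised at (363,187). The side view agrees, with the middle block at (287,200). Next I'll refine the centres and yaws.

```bash
cat > m.py <<'E'
from h import *
np.set_printoptions(precision=1,suppress=True)
def rect(P,m):
    q=P[m][:,:2].astype(np.float32); r=cv2.minAreaRect(q); a=(r[2]+45)%90-45
    return np.array(r[0]),np.array(r[1]),round(a,1),len(q)
if __name__=="__main__":
    for n in("top","side"):
        c=camera(n);P=cloud(c);x,y,z=P[...,0],P[...,1],P[...,2]
        print(n,"mid top",rect(P,(abs(x-530)<40)&(abs(y-284)<40)&(z>34)&(z<46)))
        b=(x>350)&(x<650)&(y>-90)&(y<150)&(abs(z-15)<4)
        print(" base",rect(P,b))
        g=cv2.cvtColor(c["frame"],cv2.COLOR_BGR2GRAY)
        d=b&(g<60)&(abs(x-450)<45)&(abs(y-28)<45); print(" pad",rect(P,d),P[d].mean(0))
        s=silhouettes("plate_edge",n)
        if s:
            m=s[0]["pixels"]&(z>50)&(x>500)&(x<620); print(" plate hi",P[m&(z>150)].mean(0),np.polyfit(z[m],x[m],1))
        for l,h in(("tall",60),("short",20)):
            m=(x>400)&(x<600)&(y>200)&(y<420)&(abs(z-h)<5); print(l,m.sum(),np.median(P[m],0))
E
python3 m.py
```

```text
top mid top (array([531.6, 284.2]), array([40.1, 39.7]), -1.2, 316)
 base (array([479.8,  28.4]), array([265.8, 137. ]), 5.1, 3893)
 pad (array([452.2,  27.5]), array([44.9, 43.7]), 5.5, 341) [452.2  27.3  15.9]
tall 194 [410.8 285.1  60.6]
short 555 [493.6 390.8  20.7]
side mid top (array([530.5, 282.5]), array([42.1, 39.7]), -1.1, 191)
 base (array([477.6,  25.9]), array([269.8, 141. ]), 5.6, 5421)
 pad (array([453. ,  27.1]), array([46.8, 48. ]), 4.3, 474) [453.   26.3  14.9]
 plate hi [524.4  22.1 160. ] [ -0.6 621.1]
tall 105 [410.5 281.   59.2]
short 344 [495.1 380.7  19.6]
```

```bash
cat > go.py <<'E'
# python3 go.py x y z yaw_y : remaining shift in tool cm, and turn, to put the TCP there with tool y heading yaw_y deg
import sys;from h import *
a=np.array(sys.argv[1:5],float);o=get_obs();R=np.array(o["ee_rot"])
t=(np.degrees(np.arctan2(R[1,1],R[0,1]))-a[3]+90)%180-90
print("t",o["t"],"pos",np.round(o["position"],1),"shift cm",np.round(R.T@(a[:3]-o["position"])/10,2),"turn",round(t,1),"F",np.round(o["ft_force"],1),"grip",round(float(o["grip_width"]),3))
E
python3 -m jog '[[[0,0,0,-7],[0,0,0,-7],[0,0,0,-7]]]' 1; python3 -m jog '[[[-2.95,-3.13,0,0],[-2.95,-3.13,0,0],[-2.95,-3.13,0,0],[-2.95,-3.13,0,0],[-2.95,-3.13,0,0],[-2.95,-3.13,0,0],[-2.95,-3.13,0,0],[-2.95,-3.13,0,0]]]'; python3 go.py 531 283.5 150 88.8
```

```text
t: 1.2
position: [242.6, 603.0, 263.8]
ee_rot: [[-1.0, 0.004, 0.001], [0.004, 1.0, -0.0], [-0.001, -0.0, -1.0]]
ft_force: [0.1, 0.1, -0.3]
grip_width: 1.001
t: 2.0
position: [481.1, 351.5, 263.0]
ee_rot: [[-1.0, -0.014, -0.002], [-0.014, 1.0, 0.006], [0.002, 0.006, -1.0]]
ft_force: [-0.6, -0.2, -0.1]
grip_width: 1.003
t 2.0 pos [481.1 351.5 263. ] shift cm [-4.91 -6.93 11.24] turn 2.0 F [-0.6 -0.2 -0.1] grip 1.003
```

```bash
python3 -m jog '[[[-2.5,-3.4,0,2],[-2.5,-3.4,0,0],[0,0,4,0],[0,0,4,0],[0,0,3,0],[0,0,0,0],[0,0,0,0]]]' >/dev/null; python3 go.py 531 283.5 36 88.8
```

```text
t 2.7 pos [542.1 272.1 152.6] shift cm [ 1.24  1.04 11.66] turn -0.9 F [-0.6 -0.   0.4] grip 1.0
```

```bash
python3 -m jog '[[[0.6,0.5,0,-0.9],[0.4,0.4,0,0],[0,0,0,0],[0,0,0,0],[0,0,0,0]]]' >/dev/null; python3 go.py 531 283.5 36 88.8
```

```text
t 3.2 pos [533.4 285.4 158.8] shift cm [ 0.42 -0.33 12.27] turn 0.2 F [0.3 0.5 0.3] grip 0.997
```

```bash
python3 -m jog '[[[0.2,-0.2,2,0],[0,0,2,0],[0,0,2,0],[0,0,2,0],[0,0,0,0],[0,0,0,0]]]' >/dev/null; python3 go.py 531 283.5 36 88.8
```

```text
t 3.8 pos [535.6 284.9  79.3] shift cm [ 0.54 -0.21  4.32] turn 0.1 F [ 0.3 -0.5  1.1] grip 1.0
```

```bash
python3 -m jog '[[[0.4,-0.1,1,0],[0.1,0,1,0],[0.1,0,1,0],[0,0,0.6,0],[0,0,0.4,0],[0,0,0,0],[0,0,0,0]]]' >/dev/null; python3 go.py 531 283.5 36 88.8
```

```text
t 4.5 pos [531.4 285.4  38.4] shift cm [ 0.04 -0.19  0.24] turn 0.1 F [-0.3 -0.2  0.6] grip 0.998
```

Centred within 2 mm, so I'll grip and lift.

```bash
python3 -m jog '[[[0,-0.2,0.1,0],[0,0,0,0],[0,0,0,0],[0,0,0,0],[0,0,0,0],[0,0,0,0],[0,0,0,0],[0,0,0,0],[0,0,0,0],[0,0,0,0]]]' -1 >/dev/null; python3 go.py 531 283.5 36 88.8;  python3 -m jog '[[[0,0,-1,0],[0,0,-2,0],[0,0,-3,0],[0,0,-3,0],[0,0,-1,0],[0,0,0,0],[0,0,0,0]]]' >/dev/null;python3 go.py 452.5 27 120 95.2
```

```text
t 5.5 pos [532.3 283.6  38.5] shift cm [ 0.14 -0.02  0.24] turn 0.1 F [-1.3  0.   0.5] grip 0.45
t 6.2 pos [527.5 280.5 141.5] shift cm [  7.05 -25.51   1.65] turn -6.3 F [-0.6  0.  -2.3] grip 0.451
```

```bash
python3 -m jog '[[[2.3,-0.5,0,-2],[2.3,-1,0,-2],[2,-2,0,-2.3],[0.5,-3.5,0,0],[0,-4,0,0],[0,-4,0,0],[0,-4,0,0],[0,-3,0,0],[0,-1,0,0],[0,0,0,0],[0,0,0,0],[0,0,0,0]]]' >/dev/null;python3 go.py 452.5 27 120 95.2
```

```text
t 7.4 pos [465.6  44.5 123.6] shift cm [ 1.48 -1.61  0.35] turn 0.7 F [ 0.1 -0.2 -2.5] grip 0.452
```

```bash
python3 -m jog '[[[0.8,-0.8,0,0.7],[0.6,-0.7,0,0],[0,0,0,0],[0,0,2,0],[0,0,2,0],[0,0,0,0],[0,0,0,0],[0,0,0,0]]]' >/dev/null;python3 go.py 452.5 27 53.5 95.2
python3 - <<'E'
from m import *
c=camera("side");P=cloud(c);x,y,z=P[...,0],P[...,1],P[...,2]
cv2.imwrite("pics/s1.png",cv2.resize(c["frame"][180:340,180:400],None,fx=3,fy=3))
E
```

```text
t 8.2 pos [452.6  31.3  84.2] shift cm [ 0.06 -0.46  3.07] turn 0.3 F [ 0.3  0.7 -2.3] grip 0.451
```

View pics/s1.png

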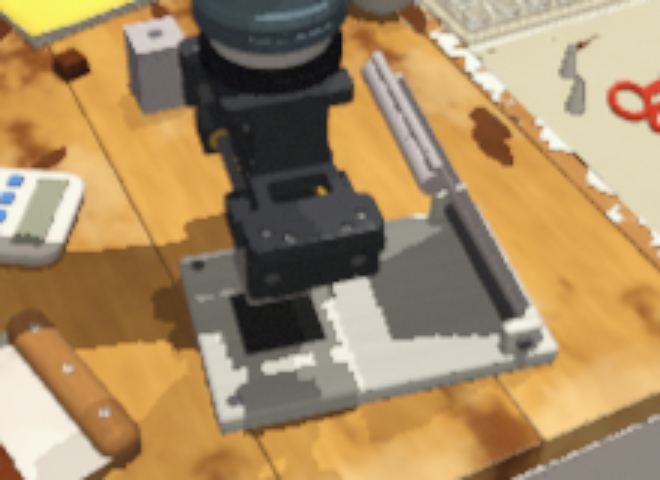

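The gripper is over the pad at crop (275,310) and clear of the plate. I'll lower the block slowly.

```bash
python3 -m jog '[[[0.1,-0.4,0.8,0.3],[0,0,0.7,0],[0,0,0.6,0],[0,0,0.3,0],[0,0,0,0],[0,0,0,0],[0,0,0,0]]]' >/dev/null;python3 go.py 452.5 27 53.5 95.2
```

```text
t 8.95 pos [453.2  27.2  59.3] shift cm [ 0.08 -0.02  0.58] turn -0.0 F [-0.4 -0.3 -2.3] grip 0.45
```

```bash
python3 -m jog '[[[0,0,0.25,0],[0,0,0.2,0],[0,0,0.1,0],[0,0,0,0],[0,0,0,0]]]' >/dev/null;python3 go.py 452.5 27 53.5 95.2
```

```text
t 9.45 pos [453.6  27.4  53.7] shift cm [ 0.12 -0.03  0.02] turn -0.0 F [ 0.2  0.1 -1.7] grip 0.448
```

```bash
python3 -m jog '[[[0.1,0,0.1,0],[0,0,0,0],[0,0,0,0]]]' >/dev/null;python3 go.py 452.5 27 53.5 95.2; python3 -m jog '[[[0,0,0,0],[0,0,0,0],[0,0,0,0],[0,0,0,0],[0,0,0,0],[0,0,0,0],[0,0,0,0]]]' 1 >/dev/null;python3 go.py 452.5 27 53.5 95.2; python3 -m jog '[[[0,0,-1,0],[0,0,-3,0],[0,0,-4,0],[0,0,-4,0],[0,0,-4,0],[0,0,-3,0],[0,0,-1,0],[0,0,0,0],[0,0,0,0],[0,0,0,0]]]' -1 >/dev/null;python3 go.py 630 35 240 95.2
```

```text
t 9.75 pos [453.7  27.4  53.8] shift cm [ 0.13 -0.03  0.03] turn -0.0 F [ 0.4  0.1 -2.3] grip 0.447
t 10.45 pos [454.   27.5  53.9] shift cm [ 0.15 -0.03  0.04] turn -0.0 F [-0.5 -0.7 -0.3] grip 0.997
t 11.45 pos [449.5  24.5 263.6] shift cm [-18.05  -0.62   2.5 ] turn -0.0 F [ 0.5 -0.8 -0.9] grip 0.122
```

```bash
cat > chk.py <<'E'
from m import *
import sys
for n in sys.argv[2:]:
    c=camera(n);P=cloud(c);x,y,z=P[...,0],P[...,1],P[...,2]
    print(n,"block top",rect(P,(abs(x-452)<45)&(abs(y-27)<45)&(abs(z-55)<6)))
    m=(x>440)&(x<640)&(y>-25)&(y<85)&(z>62)&(z<200)
    if n=="side":print(" plate pts",m.sum(), P[m].mean(0) if m.any() else "", P[m].max(0) if m.any() else "")
    cv2.imwrite(f"pics/{sys.argv[1]}{n}.png",cv2.resize(c["frame"][170:330,200:420],None,fx=3,fy=3))
E
python3 -m jog '[[[-3,0,0,0],[-3,0,0,0],[-4,0,0,0],[-4,0,0,0],[-3,0,0,0],[0,0,0,0],[0,0,0,0],[0,0,0,0]]]' >/dev/null;python3 go.py 630 38 150 95.2; python3 chk.py a side top
```

```text
t 12.25 pos [616.3  39.8 247.9] shift cm [-1.52 -0.41  9.76] turn 0.0 F [-0.2  0.1 -0.3] grip 0.006
side block top (array([452. ,  26.1]), array([40.2, 41. ]), 4.5, 401)
 plate pts 818 [538.   13.7 140.1] [588.   84.9 167.6]
top block top (array([452.5,  27.5]), array([39.9, 40.5]), 5.5, 329)
```

View pics/aside.png

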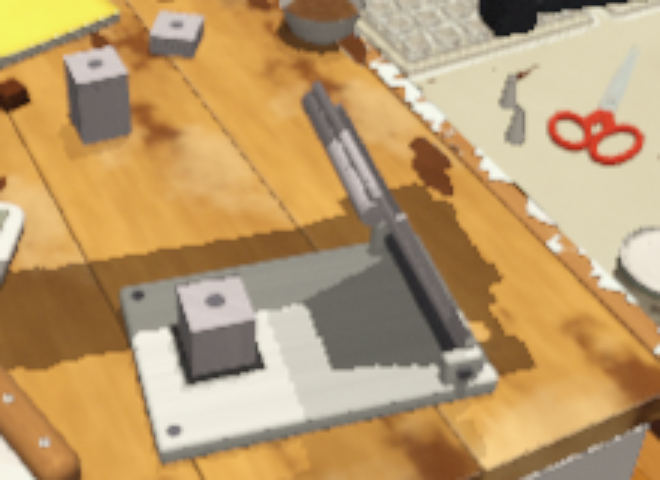

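Block is central on the pad: about (452,27), against the pad at (452.5,27). Now I'll go behind the plate.

```bash
python3 -m jog '[[[1.5,0,1,0],[1.5,0,2,0],[0.5,0,2,0],[0,0,2,0],[0,0,0.5,0],[0,0,0,0],[0,0,0,0]]]' >/dev/null;python3 go.py 575 38 170 95.2
```

```text
t 13.05 pos [576.   36.5 175.7] shift cm [0.08 0.15 0.58] turn -0.0 F [ 0.  -0.3  0.2] grip 0.004
```

```bash
python3 -m jog '[[[0.5,0.1,0.4,0],[0.5,0,0.2,0],[0.5,0,0,0],[0.5,0,0,0],[0.5,0,0.1,0],[0.5,0,0.2,0],[0.2,0,0.1,0],[0,0,0,0]]]' >/dev/null;python3 go.py 536 35 162 95.2; python3 chk.py b side
```

```text
t 13.85 pos [543.8  34.8 168.7] shift cm [0.78 0.08 0.68] turn -0.0 F [1.2 0.3 0.2] grip 0.003
side block top (array([451.8,  25.9]), array([40.3, 41.9]), 3.8, 405)
 plate pts 1062 [533.1  16.8 141.2] [586.2  84.9 189. ]
```

View pics/bside.png

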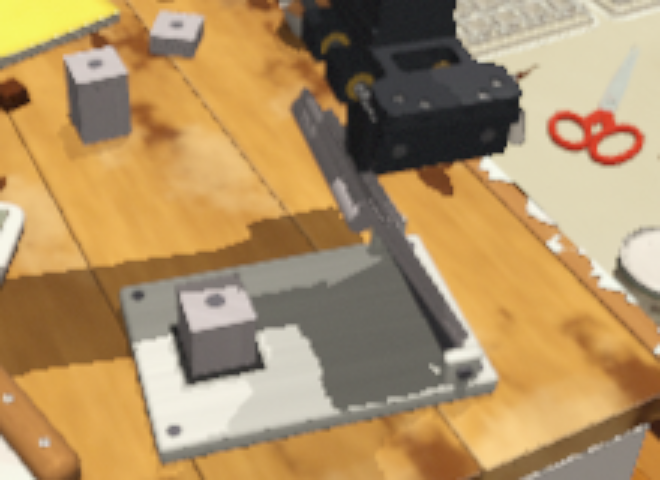

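In contact, with +1.2 N in x, and the plate is just beginning to tilt. I'll follow the arc.

```bash
python3 -m jog '[[[0.7,0,0.5,0],[0.6,0,0.5,0],[0.6,0,0.5,0],[0.6,0,0.5,0],[0.5,0,0.5,0],[0.5,0,0.5,0],[0.5,0,0.5,0],[0.4,0,0.5,0],[0,0,0,0]]]' >/dev/null;python3 go.py 498 31 130 95.2; python3 chk.py c side
```

```text
t 14.8 pos [495.4  31.  125.1] shift cm [-0.26 -0.01 -0.49] turn -0.0 F [ 0.7 -0.1  0.1] grip 0.008
side block top (array([451.5,  25.7]), array([39. , 40.8]), 5.3, 399)
 plate pts 1836 [489.5  14.1 119.2] [560.2  83.6 199.9]
```

```bash
python3 -m jog '[[[0.3,0,0.5,0],[0.3,0,0.5,0],[0.3,0,0.5,0],[0.2,0,0.5,0],[0.1,0,0.3,0],[0,0,0,0],[0,0,0,0]]]' >/dev/null;python3 go.py 477.5 29 93 95.2; python3 chk.py d side
```

```text
t 15.55 pos [482.4  30.  100.4] shift cm [ 0.5  -0.06  0.74] turn -0.0 F [ 0.7 -0.7  0.4] grip 0.004
side block top (array([440.9,  24.2]), array([18.2, 40.9]), 5.7, 187)
 plate pts 2006 [471.2   9.2 128.7] [529.1  84.5 199.9]
```

View pics/dside.png

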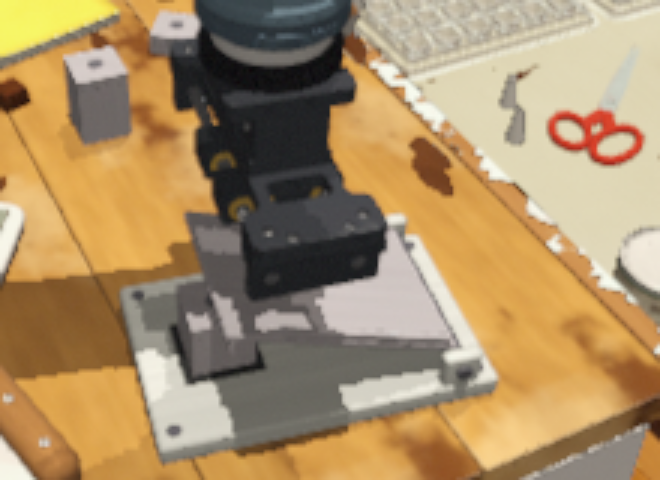

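The plate is nearly down onto the block, at crop (215,310). I'll take the last millimetres gently, straight down.

```bash
python3 -m jog '[[[0.1,0,0.3,0],[0.1,0,0.3,0],[0,0,0.2,0],[0,0,0.1,0],[0,0,0,0],[0,0,0,0]]]' >/dev/null;python3 go.py 477.5 29 93 95.2
```

```text
t 16.2 pos [480.3  29.8  92.7] shift cm [ 0.29 -0.05 -0.03] turn -0.0 F [-0.5  0.   1.8] grip 0.005
```

```bash
for i in 1; do python3 -m jog '[[[0,0,0.2,0],[0,0,0.1,0],[0,0,0,0]]]' >/dev/null;python3 go.py 477.5 29 93 95.2;  python3 -m jog '[[[0,0,0.2,0],[0,0,0,0]]]' >/dev/null;python3 go.py 477.5 29 93 95.2; done
```

```text
t 16.5 pos [480.4  29.8  92.6] shift cm [ 0.3  -0.06 -0.04] turn -0.0 F [-1.  -0.2  2. ] grip 0.006
t 16.7 pos [480.5  29.8  92.4] shift cm [ 0.31 -0.05 -0.06] turn -0.1 F [-1.9  0.1  4.3] grip 0.007
```

```bash
python3 -m jog '[[[0,0,0.4,0],[0,0,0.2,0]]]' >/dev/null;python3 go.py 477.5 29 93 95.2;  python3 -m jog '[[[0,0,0.5,0],[0,0,0.3,0]]]' >/dev/null;python3 go.py 477.5 29 93 95.2
```

```text
t 16.9 pos [480.7  29.9  91.6] shift cm [ 0.32 -0.06 -0.14] turn -0.1 F [-10.7  -0.9  36.5] grip 0.006
t 17.1 pos [480.7  29.8  91.4] shift cm [ 0.33 -0.05 -0.15] turn -0.2 F [-12.5  -1.5  44.3] grip 0.006
```

Firm contact: the plate is on the block. I'll retreat and check.

```bash
python3 -m jog '[[[0,0,-0.5,0],[0,0,-2,0],[0,0,-4,0],[-2,0,-4,0],[-4,0,-4,0],[-4,0,-3,0],[-4,0,0,0],[-2,0,0,0],[0,0,0,0],[0,0,0,0],[0,0,0,0]]]' >/dev/null;python3 go.py 600 29 250 95.2
cat > fin.py <<'E'
from m import *
for n in("side","top"):
    c=camera(n);P=cloud(c);g=c["frame"];x,y,z=P[...,0],P[...,1],P[...,2]
    a=np.radians(5.2);X=(x-452.4)*np.cos(a)+(y-27)*np.sin(a);Y=-(x-452.4)*np.sin(a)+(y-27)*np.cos(a)
    m=(abs(Y)<48)&(X>0)&(X<115)&(z>30)&(z<90)
    # robust line of the plate top
    k=m.copy()
    for _ in range(6):
        f=np.polyfit(X[k],z[k],1);k=m&(abs(np.polyval(f,X)-z)<3)
    print(n,k.sum(),m.sum(),"theta",round(-np.arctan(f[0]),3),"z at X=0",round(f[1],1))
    b=(abs(X)<40)&(abs(Y)<40)&(abs(z-55)<4); q=np.c_[X[b],Y[b]]; print(" block top seen X,Y",q.min(0) if b.any() else None,q.max(0) if b.any() else None)
    cv2.imwrite(f"pics/f{n}.png",cv2.resize(g[170:330,200:420],None,fx=3,fy=3))
E
python3 fin.py
```

```text
t 18.2 pos [641.6  42.1 266.4] shift cm [ 4.23 -0.95  1.68] turn -0.1 F [0.5 0.8 0.2] grip 0.003
side 2113 2135 theta 0.26 z at X=0 71.5
 block top seen X,Y [-20.6 -20.5] [-7.7 19.6]
top 2029 2112 theta 0.261 z at X=0 72.8
 block top seen X,Y [-20.  -19.9] [-9.6 20.4]
```

View pics/fside.png

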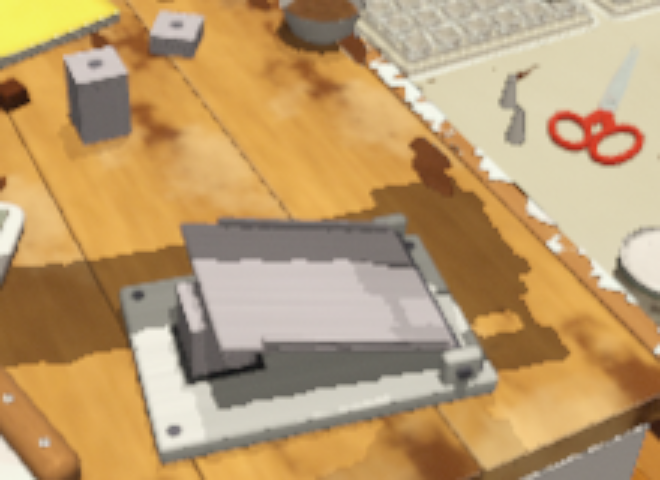

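Plate lies on the block at 0.26 rad. The block is central and upright at crop (215,325), and the robot is clear.

```bash
python3 -c "
from plant import *
print(close_job())"
```

```text
the job is handed in; nothing more can be done
None
```

The 40 mm block now stands upright on the pad with the plate lowered onto it, and I've handed the job in; it gives no verdict.

- **How it was done:** I gripped the middle block and set it down on the pad, then pushed the plate down along its arc with closed fingertips. I stopped once it pressed firmly on the block and then backed off.
- **Plate angle:** the two cameras read 0.260 and 0.261 rad, against the 0.26 target.
- **Block position:** its visible edges put the centre within about 1 mm of the pad's centre, and its top is at the expected height of about 55 mm.
- **Robot at the end:** it is well clear of everything, with under 1 N at the wrist, and about 18 s of the 54 s had been used.
- **Highest push:** the wrist force reached about 46 N on the last press, which is under the 120 N limit. The closed fingertips carried that load, not the gripper's body, which has the 40 N limit.

No check failed or disagreed.

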